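Put the wash caddy in order

ROBOT

A 6-joint arm with a two-finger parallel gripper is mounted at the origin on the work surface. World frame = base frame: x ahead of the robot, y to its left, z up, the work surface at z = 0. Lengths are in m, angles in degrees, forces in N, time in s.
With the tool pointing down it reaches from about 0.375 to 0.9 m from the base axis. Payload 3.1 kg.
Tool frame: the origin (TCP) lies midway between the tips of the shut fingers; the grasp point (between the pads) lies 19 mm behind it; z points along the fingers, y is the line along which they close (so a half turn about z gives the same grasp; the last joint's range is limited). The gripper opens to 87 mm and grips with 3 to 60 N. Pads are 19 mm wide; open, the fingers measure 117 mm over their backs; the gripper's body (75 mm by 190 mm) begins 51 mm behind the grasp point.
Start: joints at [58.642, 30.224, 82.088, -0, 67.689, -10.227], TCP at [0.225, 0.583, 0.223] pointing down, gripper open.
Joint ranges: [-176.69, 176.69], [-43.24, 126.21], [12.49, 139.97], [-82, 262], [0, 151.66], [-163.58, 163.58]. Speed limits (degrees/s): [159.86, 159.86, 180, 180, 180, 180].

INTERFACE

Orientations are given as a 3x3 rotation matrix whose columns are the frame's x, y, z axes.
In Python, from rig import bot, eyes, read_state gives the robot as it stands (bot), with the cameras (eyes) and the readings as plain functions.
- The arm moves only by the tool creep_tool, called as name([rows], argument=value, ...), one row to a line, values as JSON. Schema: {"type":"object","properties":{"ticks":{"type":"array","items":{"type":"array","items":{"type":"number"},"minItems":7,"maxItems":7},"minItems":1,"maxItems":20},"only":{"type":"string"},"quiet":{"type":"boolean"},"lines":{"type":"string"}},"required":["ticks"],"additionalProperties":false}. ticks is a list of rows, 1 to 20 of them, each of 7 numbers: dx, dy, dz in a scale on which 1.0 is 0.8 m, then a rotation vector rx, ry, rz in a scale on which 1.0 is 180 degrees, then the opening from 0.0 (shut) to 1.0 (fully open); each row is the pose to reach, as a shift and turn from the pose commanded when the call began, along the tool's axes at that moment; what a row does not reach only later rows make up. A row lasts 1/10 s, in which the tool goes at most 0.05 m and 8.59 degrees, less where a joint would pass 70% of its speed; a pose out of reach is approached as far as the arm can. The fingers move at their own pace and stop on an object; the grip force is fixed at half the most. Time passes only in rows, so rows that do not move let the fingers close. The tool returns the time, the measured TCP pose, the force, the opening and the grip force at its end. only (a regular expression) keeps the lines of the reply that match it, lines (a string "A,B") keeps lines A to B, and quiet returns only ok. A shift or turn number past 1, either way, is cut back to 1. Input that does not fit is refused with a message, and nothing moves.
- read_state(): the state, without advancing time (a new reading comes with each control period).
- eyes.capture(name): name is "side" or "top"; returns a dict with "color" (384x512x3 uint8, red, green, blue), "K" (3x3 intrinsics, pixels), "view" (4x4, takes a point from world to camera coordinates). Camera axes: x right, y up, looking along -z (the intrinsics and any distortion apply to the point x, -y, -z); pixel columns grow to the right and rows downward; lengths in m; the calibration is good to about 2 mm. A picture is of the moment at which its call begins. There is no depth.
- bot.hand_in(): hands the job in; it is judged then, once.
The state is a dict: "time_s": time; "joint_positions": joint angles; "qvel": joint speeds; "tau": joint torques, N m; "position": TCP position; "tcp_rot": TCP orientation; "force": force on the tool from outside, world axes, zero at the start; "moment": the same for the moment, N m; "opening": opening from 0.0 (shut) to 1.0 (fully open); "grasp_force": force on a finger pad.
Only numpy, scipy, OpenCV 4.12 (cv2) and the standard library are available. Lean on these libraries where they do the work, as an engineer would, in place of code of your own. Each camera call takes 0.05 s, during which the arm holds its last target. There are 200 camera calls.

TASK

Tidy the wash things into the caddy: lay the soap bar flat in the ribbed tray with the drain slots, the nail brush bristles down in the plain smooth tray, and the two whole clothespins lying flat in the tray with the divider, one lengthwise in the middle of each slot. Everything should lie inside its tray's walls, not up on a rim. Leave the pumice stone and the broken half clothespin where they lie on the bench.

Things in the scene. Friction and masses are not known exactly. Their poses are not given: they have to be found in the camera images.
- soap: Ivory bar of laundry soap with straight sides and square corners, 76 mm long (x), 50 mm wide (y), 28 mm high, about 120 g. Origin: centre of the underside, z up. 
- nail_brush: Short wooden nail brush lying bristles down: 84 mm long (x), 40 mm wide (y), 38 mm high; the upper 18 mm is the wooden back, below it a stiff cream bristle block 74 by 32 mm. About 80 g. Origin: centre of the underside, z up. 
- clothespin_a: Whole sprung wooden clothespin lying flat, 80 mm long (x), 13 mm high (14.5 at the coil): two legs side by side, a steel coil spring between them near the middle. 15 mm wide (y) at the middle, 12 at the jaw end (+x), 18 at the handle end (-x). 18 g. Origin: centre of the underside, z up. 
- clothespin_b: Whole sprung wooden clothespin lying flat, 80 mm long (x), 13 mm high (14.5 at the coil): two legs side by side, a steel coil spring between them near the middle. 15 mm wide (y) at the middle, 12 at the jaw end (+x), 18 at the handle end (-x). 18 g. Origin: centre of the underside, z up. Same as clothespin_a; interchangeable.
- pumice: Look-alike of the soap that does not belong in the caddy: a grey pumice foot stone with fully rounded ends (stadium outline), 78 mm long (x), 50 mm wide (y), 27 mm high, loose, about 60 g. Origin: centre of the underside, z up. 
- half_pin: Look-alike of the clothespins that does not belong in the caddy: one single loose leg of a broken clothespin, no spring and no second leg, 80 mm long (x), 12 mm wide (y), 7 mm high with a shallow notch at the middle, loose, about 12 g. Origin: centre of the underside, z up. 
- slatted_tray: Fixed pale plastic tray, 104 mm (x) by 96 mm (y), 10 mm high, walls 3 mm; one of three side by side along y, 98 mm apart, any order, in a grey caddy (base 4 mm, rim 10 mm high). Origin: centre of the tray's underside, 4 mm above the bench. The soap tray: four raised ribs along y with dark drain slots between; rib tops 5 mm above the origin.
- split_tray: Fixed pale plastic tray, 104 mm (x) by 96 mm (y), 10 mm high, walls 3 mm; one of three side by side along y, 98 mm apart, any order, in a grey caddy (base 4 mm, rim 10 mm high). Origin: centre of the tray's underside, 4 mm above the bench. Clothespin tray: a divider along x (4 mm thick, top at 9 mm) makes two slots 98 by 43 mm, centred at y = +23.5 and -23.5 mm. Floor at 3 mm.
- plain_tray: Fixed pale plastic tray, 104 mm (x) by 96 mm (y), 10 mm high, walls 3 mm; one of three side by side along y, 98 mm apart, any order, in a grey caddy (base 4 mm, rim 10 mm high). Origin: centre of the tray's underside, 4 mm above the bench. The brush tray: a single compartment with a smooth bare floor, 3 mm above the origin.

How it is judged:
By the outcome, as a careful person would: the job done as asked, in the order asked, and still so for the second after the job is handed in, with the robot touching nothing.
It also fails if it takes over 99 s, if anything falls off the work surface, if the arm or the gripper's body presses on something with over 40 N, if the wrist force passes 120 N, or if a joint passes its speed limit or range.

## Working session

There is one attempt and no reset: what is moved stays moved. The work goes in short steps, Python scripts to look and compute and a tool call to move; the robot and the scene stay as the last step left them, time stands still between calls to the robot, and variables do not carry over. Pictures are saved under pics/ and viewed, at most 14 in all, crops included, and the job is handed in when it is done.

```bash
ls; mkdir -p pics; python3 - <<'E'
from rig import bot, eyes, read_state
import cv2,numpy as np
for n in("top","side"):
    c=eyes.capture(n); cv2.imwrite(f"pics/{n}0.png",cv2.resize(c["color"][:,:,::-1],None,fx=1.5,fy=1.5,interpolation=cv2.INTER_CUBIC)); print(n,c["K"].tolist(),np.round(c["view"],4).tolist(),[k for k in c])
s=read_state();print(s)
E
```

```text
pics
rig.py
top [[360.959762657756, 0.0, 261.6801446777073], [0.0, 360.959762657756, 190.28159501546173], [0.0, 0.0, 1.0]] [[0.0266, -0.9995, -0.0171, -0.01], [0.9994, 0.0262, 0.023, -0.5301], [-0.0225, -0.0177, 0.9996, -0.9344], [0.0, 0.0, 0.0, 1.0]] ['color', 'K', 'view']
side [[402.6609790028829, 0.0, 252.37306592921274], [0.0, 402.6609790028829, 196.3586264140973], [0.0, 0.0, 1.0]] [[-0.9681, -0.2504, 0.0104, 0.5305], [0.1674, -0.615, 0.7705, -0.1231], [-0.1866, 0.7477, 0.6373, -1.1169], [0.0, 0.0, 0.0, 1.0]] ['color', 'K', 'view']
{'time_s': 0.1, 'joint_positions': array([ 5.86399742e+01,  3.02716813e+01,  8.21490220e+01, -2.80818643e-04,
        6.76897737e+01, -1.02266688e+01]), 'qvel': array([ 0.08202241, -0.07405175, -0.31127581, -0.02150364,  0.05624471,
       -0.00650055]), 'tau': array([ 8.57135956e-05, -4.40988207e+01, -1.77152896e+01,  6.35684864e-02,
        5.34889300e-02, -5.68443681e-05]), 'position': array([0.22495636, 0.58240559, 0.22169062]), 'tcp_rot': array([[-9.32744294e-01,  3.60537214e-01, -9.99582656e-04],
       [ 3.60538442e-01,  9.32742898e-01, -1.64886423e-03],
       [ 3.37876707e-04, -1.89835667e-03, -9.99998141e-01]]), 'force': array([-0.40353658,  0.34334886,  0.21987244]), 'moment': array([-0.03941725,  0.00346335, -0.03385489]), 'grasp_force': 0.0, 'opening': 1.0016015435339694}
```

View pics/top0.png

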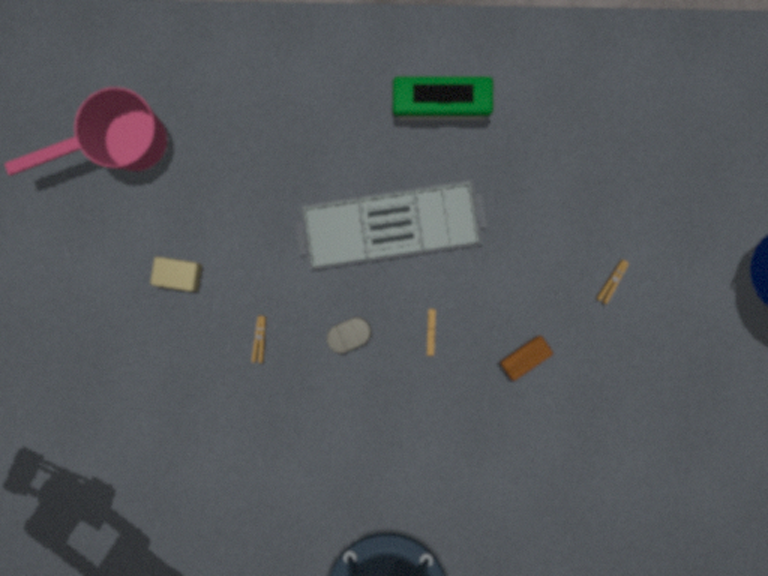

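View pics/side0.png

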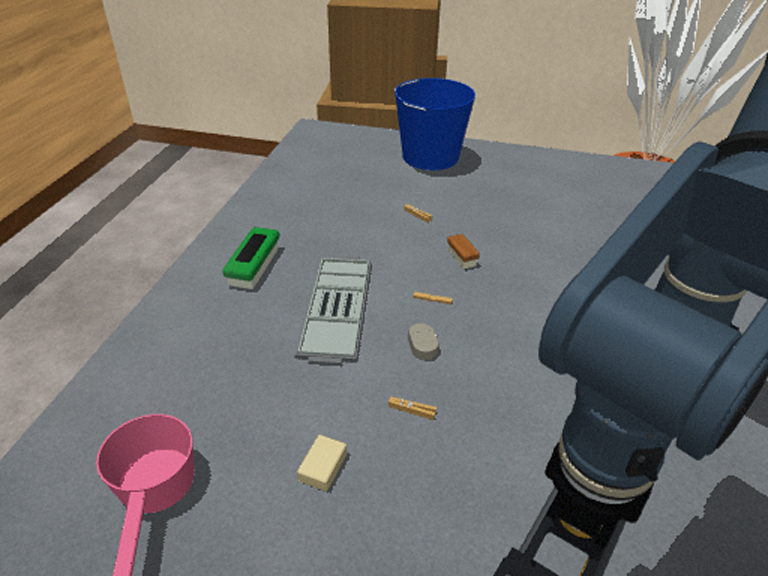

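The top view (1.5x) shows the caddy at (392,225), with the plain tray left, slatted middle and split right. The soap is at (176,274), a pin at (259,340), the pumice at (348,336), the half pin at (431,331), the brush at (526,358) and the other pin at (614,282). The side view agrees: brush bristles down, everything flat.

```bash
cat > h.py <<'E'
from rig import bot, eyes, read_state
import cv2,numpy as np
def cast(c,uv,z):
    uv=np.atleast_2d(np.asarray(uv,float)); V=c["view"]; K=c["K"]
    p=np.c_[uv,np.ones(len(uv))]@np.linalg.inv(K).T; d=(p*[1,-1,-1])@V[:3,:3]
    o=-V[:3,:3].T@V[:3,3]; return (o+d*((z-o[2])/d[:,2])[:,None])[:,:2]
def rect(c,m,off,z):
    k=max(cv2.findContours(m,0,1)[0],key=cv2.contourArea)  # pixel centres
    w=cast(c,k[:,0]+off,z)*1000
    (x,y),(a,b),t=cv2.minAreaRect(w.astype(np.float32))
    if a<b:a,b,t=b,a,t+90
    return np.round([x,y,a,b,(t+90)%180-90],1)   # length axis angle in world
def blob(c,box,z,f=4,lo=None):
    """box u0,v0,u1,v1 raw pixels; upsample and split from bench by Lab distance (Otsu)"""
    u0,v0,u1,v1=box
    im=cv2.resize(c["color"][v0:v1,u0:u1],None,fx=f,fy=f,interpolation=cv2.INTER_CUBIC)
    L=cv2.cvtColor(im,cv2.COLOR_RGB2LAB).astype(float)
    bg=np.median(np.r_[L[:f*2].reshape(-1,3),L[-f*2:].reshape(-1,3)],0)
    D=np.clip(np.linalg.norm(L-bg,axis=2),0,255).astype(np.uint8)
    t,m=cv2.threshold(D,0,255,cv2.THRESH_OTSU)
    if lo: m=((D>lo)*255).astype(np.uint8)
    k=max(cv2.findContours(m,0,1)[0],key=cv2.contourArea)
    uv=(k[:,0]+.5)/f-.5+[u0,v0]; w=cast(c,uv,z)*1000
    (x,y),(a,b),r=cv2.minAreaRect(w.astype(np.float32))
    if a<b:a,b,r=b,a,r+90
    return np.round([x,y,a,b,(r+90)%180-90],1),m
def rowsto(x,y,z,yaw=None):
    """shift in tool axes to world x,y,z (m), and rz (deg) to make tool y lie along world angle yaw, nearest half turn"""
    s=read_state();R=s["tcp_rot"]; d=R.T@(np.array([x,y,z])-s["position"])
    a=np.degrees(np.arctan2(R[1,1],R[0,1])); t=0 if yaw is None else -((yaw-a+90)%180-90)
    print("t",round(s["time_s"],2),"pos",np.round(s["position"],4),"d",np.round(d,4),"rz",round(t,1),"j6",np.round(s["joint_positions"][[0,5]],1),"F",np.round(s["force"],1),"open",round(s["opening"],3),"tilt",np.round(R[:2,2],4))
E
python3 - <<'E'
from h import *
c=eyes.capture("top")
B=dict(soap=((90,160,145,205),.014),pinA=((160,202,185,250),.0065),pum=((210,205,255,245),.0135),half=((278,198,298,245),.0035),brush=((325,215,378,262),.019),pinB=((390,166,428,210),.0065),caddy=((190,112,335,188),.012))
for n,(b,z) in B.items():
    r,m=blob(c,b,z);print(n,r); 
r,m=blob(c,*B["caddy"],lo=65);print("pale",r)
# slots
im=cv2.resize(c["color"],None,fx=4,fy=4,interpolation=cv2.INTER_CUBIC)
g=cv2.cvtColor(im,6); sub=((g[130*4:167*4,243*4:278*4]<80)*255).astype(np.uint8)
for k in cv2.findContours(sub,0,1)[0]:
    if cv2.contourArea(k)>300:
        M=cv2.moments(k);uv=np.array([M["m10"]/M["m00"],M["m01"]/M["m00"]]);print("slot",np.round(cast(c,(uv+.5)/4-.5+[243,130],.007)*1000,1))
cv2.imwrite("pics/c1.png",np.hstack([im[115*4:185*4,195*4:332*4,::-1]]))
c=eyes.capture("side")
B=dict(soap=((190,280,240,335),.014),pinA=((252,258,298,285),.0065),brush=((290,150,328,185),.019),pinB=((265,133,293,150),.0065),caddy=((190,168,255,248),.012))
for n,(b,z) in B.items():
    r,m=blob(c,b,z);print(n,r)
E
```

```text
soap [541.7 385.3  75.4  49.4  83. ]
pinA [431.7 233.1  81.9  22.   -6.1]
pum [443.8  78.8  74.3  45.9 -63.9]
half [452.3 -64.1  80.8  13.7  -0.6]
brush [ 412.5 -223.3   92.4   43.9  -53.7]
pinB [ 547.  -375.4   87.2   22.7  -30.2]
caddy [636.6  11.3 290.5 105.4 -80.1]Traceback (most recent call last):
  File "<stdin>", line 6, in <module>
  File "h.py", line 22, in blob
    k=max(cv2.findContours(m,0,1)[0],key=cv2.contourArea)
ValueError: max() iterable argument is empty
```

```bash
python3 - <<'E'
from h import *
c=eyes.capture("top")
im=cv2.resize(c["color"],None,fx=4,fy=4,interpolation=cv2.INTER_CUBIC)
g=cv2.cvtColor(im,6); print(g[640:720:8,900],g[520:660:4,1040])
for lo in(25,35,45): print("pale",lo,blob(c,(190,112,335,188),.012,lo=lo)[0])
sub=((g[130*4:167*4,243*4:278*4]<100)*255).astype(np.uint8)
for k in cv2.findContours(sub,0,1)[0]:
    if cv2.contourArea(k)>300:
        M=cv2.moments(k);uv=np.array([M["m10"]/M["m00"],M["m01"]/M["m00"]]);print("slot",np.round(cast(c,(uv+.5)/4-.5+[243,130],.007)*1000,1))
cv2.imwrite("pics/c1.png",im[115*4:185*4,195*4:332*4,::-1])
c=eyes.capture("side")
B=dict(soap=((190,280,240,335),.014),pinA=((252,258,298,285),.0065),brush=((290,150,328,185),.019),pinB=((265,133,293,150),.0065),caddy=((190,168,255,248),.012))
for n,(b,z) in B.items():
    r,m=blob(c,b,z);print(n,r)
E
```

```text
[141 142 142 141 141 143 143 133 101  76] [114 114 128 140 141 142 138 129 122 102  77  71  88 117 138 142 138 130
 111  84  72  83 110 133 143 140 129 112  88  71  76 102 129 142 139]
pale 25 [636.7  11.1 290.9 105.4 -80.1]
pale 35 [634.6  10.9 285.5  99.3 -80.1]
pale 45 [617.3 104.7  93.8  87.8   9.6]
slot [[612.5   6.6]]
slot [[636.1  11. ]]
slot [[659.9  14.9]]
soap [542.9 372.4  76.3  49.3  82.6]
pinA [429.4 234.3  86.3  30.2  -2.6]
brush [ 415.4 -237.6  103.    51.1  -54.1]
pinB [ 546.2 -375.5   98.7   35.9  -30.7]
caddy [614.8 110.1  98.6  85.5  10.6]
```

View pics/c1.png

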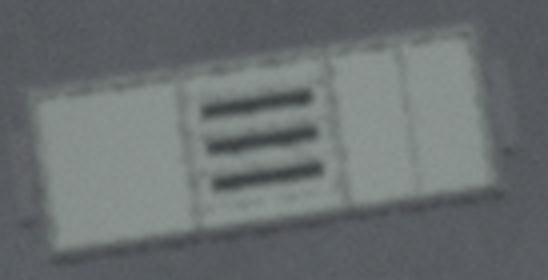

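```bash
cat >> h.py <<'E'
def sat(c,box,z,thr,f=4):
    u0,v0,u1,v1=box
    im=cv2.resize(c["color"][v0:v1,u0:u1],None,fx=f,fy=f,interpolation=cv2.INTER_CUBIC).astype(float)
    m=((im[:,:,0]-im[:,:,2]>thr)*255).astype(np.uint8)
    m=cv2.morphologyEx(m,cv2.MORPH_CLOSE,np.ones((9,9),np.uint8))
    k=max(cv2.findContours(m,0,1)[0],key=cv2.contourArea)
    uv=(k[:,0]+.5)/f-.5+[u0,v0]; w=cast(c,uv,z)*1000
    (x,y),(a,b),r=cv2.minAreaRect(w.astype(np.float32))
    if a<b:a,b,r=b,a,r+90
    return np.round([x,y,a,b,(r+90)%180-90],1),m
E
python3 - <<'E'
from h import *
T=dict(soap=(90,160,145,205),pinA=(160,202,185,250),brush=(325,215,378,262),pinB=(390,166,428,210))
S=dict(soap=(190,280,240,335),pinA=(252,258,298,285),brush=(290,150,328,185),pinB=(265,133,293,150))
Z=dict(soap=.028,pinA=.0065,brush=.029,pinB=.0065)
for v,B in(("top",T),("side",S)):
    c=eyes.capture(v);print(v,"cam",np.round(-c["view"][:3,:3].T@c["view"][:3,3],3))
    for n,b in B.items():
        if n=="soap": print(n,blob(c,b,Z[n])[0],"sat",sat(c,b,.014,25)[0])
        else: print(n,[list(map(float,sat(c,b,Z[n],t)[0])) for t in(40,60,80)])
E
```

```text
top cam [ 0.509 -0.013  0.946]
soap [541.1 379.4  74.1  48.4  82.8] sat [540.7 383.2  78.5  49.3  82.5]Traceback (most recent call last):
  File "<stdin>", line 9, in <module>
  File "h.py", line 37, in sat
    k=max(cv2.findContours(m,0,1)[0],key=cv2.contourArea)
ValueError: max() iterable argument is empty
```

```bash
python3 - <<'E'
from h import *
T=dict(soap=(90,160,145,205),pinA=(160,202,185,250),brush=(325,215,378,262),pinB=(390,166,428,210))
S=dict(soap=(190,280,240,335),pinA=(252,258,298,285),brush=(290,150,328,185),pinB=(265,133,293,150))
Z=dict(soap=.028,pinA=.0065,brush=.029,pinB=.0065)
for v,B in(("top",T),("side",S)):
    c=eyes.capture(v);print(v,"cam",np.round(-c["view"][:3,:3].T@c["view"][:3,3],3))
    for n,b in B.items():
        if n=="soap": print(n,blob(c,b,Z[n])[0],"sat",sat(c,b,.014,25)[0]); continue
        for t in(30,45,60):
            try: print(n,t,sat(c,b,Z[n],t)[0])
            except ValueError: pass
E
```

```text
top cam [ 0.509 -0.013  0.946]
soap [541.1 379.3  73.9  48.3  82.8] sat [540.5 383.3  78.2  49.9  82.8]
pinA 30 [432.  234.5  81.2  20.3  -3.8]
pinA 45 [412.5 235.6  38.6  17.7  -4.7]
pinA 60 [412.2 235.5  33.   14.   -6.7]
brush 30 [ 414.4 -224.1   84.6   40.7  -54.3]
brush 45 [ 414.5 -224.2   82.7   38.5  -54.1]
brush 60 [ 414.6 -224.3   80.    36.2  -53.9]
pinB 30 [ 548.6 -375.9   81.8   20.5  -29.7]
pinB 45 [ 531.9 -366.5   40.7   17.8  -30.3]
pinB 60 [ 531.3 -366.3   36.3   14.2  -32.3]
side cam [0.326 0.892 0.801]
soap [539.1 381.6  74.9  48.3  82.7] sat [539.8 378.8  89.5  57.1  82.6]
pinA 30 [431.3 234.   82.9  30.   -1.9]
pinA 45 [431.2 233.9  82.1  28.7  -1.8]
pinA 60 [431.1 233.9  81.4  27.4  -1.5]
brush 30 [ 413.3 -223.7  102.    49.7  -54.3]
brush 45 [ 413.1 -224.6   98.9   46.9  -54.4]
brush 60 [ 413.1 -225.7   96.3   44.8  -53.9]
pinB 30 [ 547.2 -376.    95.1   35.6  -30.1]
pinB 45 [ 546.9 -376.5   92.9   34.2  -31.2]
pinB 60 [ 547.2 -377.    90.5   32.2  -31.2]
```

```bash
python3 -c "
from h import *
rowsto(.540,.3805,.06,-7.3)"
```

```text
t 0.4 pos [0.2252 0.5829 0.2224] d [-0.3666 -0.0752  0.1624] rz 76.2 j6 [ 58.6 -10.2] F [ 0.5  0.4 -0.4] open 1.001 tilt [-0.0002 -0.0003]
```

Units first: shifts go in shares of 0.8 m and turns go in shares of 180 degrees. So -0.3666 m is -0.4583, 0.1624 m is 0.203, 76.2 degrees is 0.4233.

creep_tool([
  [-0.4583, -0.094, 0.125, 0, 0, 0.4233, 1],
  [-0.4583, -0.094, 0.125, 0, 0, 0.4233, 1],
  [-0.4583, -0.094, 0.125, 0, 0, 0.4233, 1],
  [-0.4583, -0.094, 0.125, 0, 0, 0.4233, 1],
  [-0.4583, -0.094, 0.125, 0, 0, 0.4233, 1],
  [-0.4583, -0.094, 0.125, 0, 0, 0.4233, 1],
  [-0.4583, -0.094, 0.125, 0, 0, 0.4233, 1],
  [-0.4583, -0.094, 0.125, 0, 0, 0.4233, 1],
  [-0.4583, -0.094, 0.125, 0, 0, 0.4233, 1],
  [-0.4583, -0.094, 0.125, 0, 0, 0.4233, 1],
  [-0.4583, -0.094, 0.203, 0, 0, 0.4233, 1],
  [-0.4583, -0.094, 0.203, 0, 0, 0.4233, 1],
  [-0.4583, -0.094, 0.203, 0, 0, 0.4233, 1],
  [-0.4583, -0.094, 0.203, 0, 0, 0.4233, 1],
  [-0.4583, -0.094, 0.203, 0, 0, 0.4233, 1],
  [-0.4583, -0.094, 0.203, 0, 0, 0.4233, 1],
])

```text
time_s: 2.0
position: [0.541, 0.3815, 0.062]
tcp_rot: [[0.127, 0.992, 0.003], [0.992, -0.127, 0.001], [0.002, 0.003, -1.0]]
force: [0.9, 0.5, 0.6]
opening: 0.998
grasp_force: 0.0
```

```bash
python3 -c "
from h import *
rowsto(.540,.3805,.006,-7.3)"
```

```text
t 2.0 pos [0.541  0.3815 0.062 ] d [-0.0012 -0.0011  0.056 ] rz 0.0 j6 [25.5 32.8] F [0.9 0.5 0.6] open 0.998 tilt [0.003  0.0014]
```

To row units: 0.056 m is 0.07, 0.045 m is 0.0563.

creep_tool([
  [-0.0013, -0.0013, 0.0375, 0, 0, 0, 1],
  [-0.0013, -0.0013, 0.0563, 0, 0, 0, 1],
  [-0.0013, -0.0013, 0.07, 0, 0, 0, 1],
  [-0.0013, -0.0013, 0.07, 0, 0, 0, 1],
  [-0.0013, -0.0013, 0.07, 0, 0, 0, 0],
  [-0.0013, -0.0013, 0.07, 0, 0, 0, 0],
  [-0.0013, -0.0013, 0.07, 0, 0, 0, 0],
  [-0.0013, -0.0013, 0.07, 0, 0, 0, 0],
  [-0.0013, -0.0013, 0.07, 0, 0, 0, 0],
  [-0.0013, -0.0013, 0.07, 0, 0, 0, 0],
  [-0.0013, -0.0013, 0.07, 0, 0, 0, 0],
  [-0.0013, -0.0013, 0.07, 0, 0, 0, 0],
])

```text
time_s: 3.2
position: [0.5393, 0.3799, 0.0045]
tcp_rot: [[0.128, 0.992, 0.001], [0.992, -0.128, 0.0], [0.0, 0.001, -1.0]]
force: [0.3, -0.8, 1.5]
opening: 0.572
grasp_force: 30.0
```

```bash
python3 -c "
from h import *
rowsto(.6363,.011,.06,9.9)"
```

```text
t 3.2 pos [0.5393 0.3799 0.0045] d [-0.3535  0.1432 -0.0555] rz -17.2 j6 [25.5 32.8] F [ 0.3 -0.8  1.5] open 0.572 tilt [0.0008 0.0002]
```

To row units: -0.3535 m is -0.4419, 0.1432 m is 0.179, -17.2 degrees is -0.0956.

creep_tool([
  [0, 0, -0.0375, 0, 0, 0, 0],
  [0, 0, -0.0694, 0, 0, 0, 0],
  [-0.4419, 0.179, -0.0694, 0, 0, -0.0956, 0],
  [-0.4419, 0.179, -0.0694, 0, 0, -0.0956, 0],
  [-0.4419, 0.179, -0.0694, 0, 0, -0.0956, 0],
  [-0.4419, 0.179, -0.0694, 0, 0, -0.0956, 0],
  [-0.4419, 0.179, -0.0694, 0, 0, -0.0956, 0],
  [-0.4419, 0.179, -0.0694, 0, 0, -0.0956, 0],
  [-0.4419, 0.179, -0.0694, 0, 0, -0.0956, 0],
  [-0.4419, 0.179, -0.0694, 0, 0, -0.0956, 0],
  [-0.4419, 0.179, -0.0694, 0, 0, -0.0956, 0],
  [-0.4419, 0.179, -0.0694, 0, 0, -0.0956, 0],
  [-0.4419, 0.179, -0.0694, 0, 0, -0.0956, 0],
  [-0.4419, 0.179, -0.0694, 0, 0, -0.0956, 0],
])

```text
time_s: 4.6
position: [0.635, 0.0126, 0.0594]
tcp_rot: [[-0.173, 0.985, -0.001], [0.985, 0.173, 0.0], [0.001, -0.001, -1.0]]
force: [-0.3, -0.3, -1.2]
opening: 0.572
grasp_force: 30.0
```

```bash
python3 -c "
from h import *
rowsto(.6363,.011,.0145,9.9)
c=eyes.capture('top');cv2.imwrite('pics/s1.png',cv2.resize(c['color'][90:220,170:370,::-1],None,fx=3.5,fy=3.5))"
```

```text
t 4.6 pos [0.635  0.0126 0.0594] d [-0.0018  0.001   0.0449] rz 0.1 j6 [ -8.9 -18.9] F [-0.3 -0.3 -1.2] open 0.572 tilt [-0.0014  0.0004]
```

View pics/s1.png

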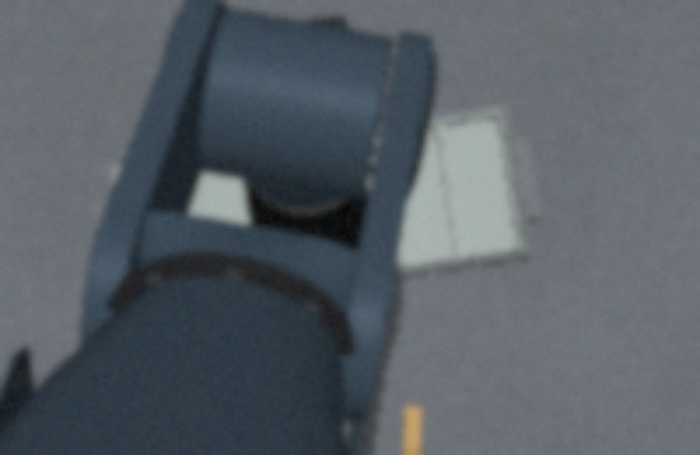

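The arm hides the middle tray from above, so I'm placing from the numbers and will check once it's clear.

To row units: 0.045 m is 0.0563, 0.042 m is 0.0525.

creep_tool([
  [-0.0019, 0.0013, 0.0313, 0, 0, 0, 0],
  [-0.0019, 0.0013, 0.0463, 0, 0, 0, 0],
  [-0.0019, 0.0013, 0.0525, 0, 0, 0, 0],
  [-0.0019, 0.0013, 0.0563, 0, 0, 0, 0],
  [-0.0019, 0.0013, 0.0563, 0, 0, 0, 0],
  [-0.0019, 0.0013, 0.0563, 0, 0, 0, 0],
  [-0.0019, 0.0013, 0.0563, 0, 0, 0, 0.68],
  [-0.0019, 0.0013, 0.0563, 0, 0, 0, 0.68],
  [-0.0019, 0.0013, 0.0563, 0, 0, 0, 0.68],
  [-0.0019, 0.0013, 0.0563, 0, 0, 0, 0.68],
])

```text
time_s: 5.65
position: [0.6374, 0.0095, 0.0151]
tcp_rot: [[-0.171, 0.985, 0.001], [0.985, 0.171, -0.0], [-0.0, 0.001, -1.0]]
force: [-0.4, 0.7, -0.2]
opening: 0.676
grasp_force: 0.0
```

creep_tool([
  [0, 0, -0.0375, 0, 0, 0, 0.7],
  [0, 0, -0.075, 0, 0, 0, 1],
  [0, 0, -0.075, 0, 0, 0, 1],
])

```text
time_s: 5.95
position: [0.6405, 0.0092, 0.0789]
tcp_rot: [[-0.171, 0.985, 0.009], [0.985, 0.171, -0.001], [-0.003, 0.008, -1.0]]
force: [0.6, -0.2, 0.2]
opening: 0.808
grasp_force: 0.0
```

```bash
python3 -c "
from h import *
rowsto(.4138,-.2243,.09,35.8)"
```

```text
t 5.95 pos [0.6405 0.0092 0.0789] d [-0.1912 -0.2633 -0.0128] rz -25.9 j6 [ -9.2 -19. ] F [ 0.6 -0.2  0.2] open 0.808 tilt [ 0.0088 -0.0014]
```

To row units: -0.263 m is -0.3288, -0.191 m is -0.2388, -25.9 degrees is -0.1439.

creep_tool([
  [-0.2388, -0.3288, -0.0125, 0, 0, -0.1439, 1],
  [-0.2388, -0.3288, -0.0125, 0, 0, -0.1439, 1],
  [-0.2388, -0.3288, -0.0125, 0, 0, -0.1439, 1],
  [-0.2388, -0.3288, -0.0125, 0, 0, -0.1439, 1],
  [-0.2388, -0.3288, -0.0125, 0, 0, -0.1439, 1],
  [-0.2388, -0.3288, -0.0125, 0, 0, -0.1439, 1],
  [-0.2388, -0.3288, -0.0125, 0, 0, -0.1439, 1],
  [-0.2388, -0.3288, -0.0125, 0, 0, -0.1439, 1],
  [-0.2388, -0.3288, -0.0125, 0, 0, -0.1439, 1],
  [-0.2388, -0.3288, -0.0125, 0, 0, -0.1439, 1],
  [-0.2388, -0.3288, -0.0125, 0, 0, -0.1439, 1],
  [-0.2388, -0.3288, -0.0125, 0, 0, -0.1439, 1],
])

```text
time_s: 7.15
position: [0.4115, -0.2227, 0.0846]
tcp_rot: [[-0.586, 0.81, 0.0], [0.81, 0.586, 0.0], [-0.0, 0.0, -1.0]]
force: [-0.4, 1.0, 0.7]
opening: 1.002
grasp_force: 0.0
```

```bash
python3 -c "
from h import *
rowsto(.4138,-.2243,.015,35.8)
c=eyes.capture('top');cv2.imwrite('pics/s2.png',cv2.resize(c['color'][90:220,170:370,::-1],None,fx=3.5,fy=3.5))"
```

```text
t 7.15 pos [ 0.4115 -0.2227  0.0846] d [-0.0026  0.001   0.0696] rz 0.1 j6 [-42.2 -78.1] F [-0.4  1.   0.7] open 1.002 tilt [0.0001 0.    ]
```

View pics/s2.png

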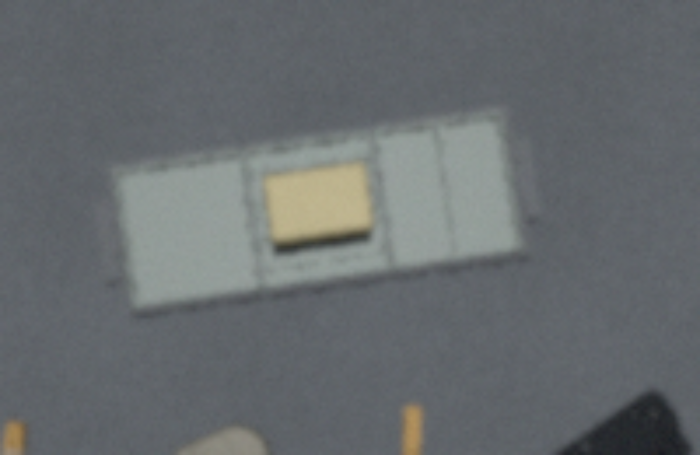

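The soap lies flat and square in the slatted tray, with its top at (318,205) inside the walls. Brush next.

To row units: 0.0696 m is 0.087, 0.06 m is 0.075.

creep_tool([
  [-0.0033, 0.0013, 0.05, 0, 0, 0, 1],
  [-0.0033, 0.0013, 0.075, 0, 0, 0, 1],
  [-0.0033, 0.0013, 0.087, 0, 0, 0, 1],
  [-0.0033, 0.0013, 0.087, 0, 0, 0, 1],
  [-0.0033, 0.0013, 0.087, 0, 0, 0, 0],
  [-0.0033, 0.0013, 0.087, 0, 0, 0, 0],
  [-0.0033, 0.0013, 0.087, 0, 0, 0, 0],
  [-0.0033, 0.0013, 0.087, 0, 0, 0, 0],
  [-0.0033, 0.0013, 0.087, 0, 0, 0, 0],
  [-0.0033, 0.0013, 0.087, 0, 0, 0, 0],
  [-0.0033, 0.0013, 0.087, 0, 0, 0, 0],
  [-0.0033, 0.0013, 0.087, 0, 0, 0, 0],
  [-0.0033, 0.0013, 0.087, 0, 0, 0, 0],
])

```text
time_s: 8.5
position: [0.4133, -0.2252, 0.0152]
tcp_rot: [[-0.584, 0.811, 0.0], [0.811, 0.584, -0.0], [-0.0, 0.0, -1.0]]
force: [0.8, 0.4, 2.5]
opening: 0.454
grasp_force: 30.0
```

```bash
python3 -c "
from h import *
rowsto(.6194,.1075,.09,9.9)"
```

```text
t 8.5 pos [ 0.4133 -0.2252  0.0152] d [ 0.1495  0.3617 -0.0748] rz 25.9 j6 [-42.2 -78. ] F [0.8 0.4 2.5] open 0.454 tilt [ 0.0003 -0.0002]
```

To row units: 0.3617 m is 0.4521, 0.1495 m is 0.1869, -64.1 degrees is -0.3561.

creep_tool([
  [0, 0, -0.05, 0, 0, 0, 0],
  [0, 0, -0.0935, 0, 0, 0, 0],
  [0.1869, 0.4521, -0.0935, 0, 0, -0.3561, 0],
  [0.1869, 0.4521, -0.0935, 0, 0, -0.3561, 0],
  [0.1869, 0.4521, -0.0935, 0, 0, -0.3561, 0],
  [0.1869, 0.4521, -0.0935, 0, 0, -0.3561, 0],
  [0.1869, 0.4521, -0.0935, 0, 0, -0.3561, 0],
  [0.1869, 0.4521, -0.0935, 0, 0, -0.3561, 0],
  [0.1869, 0.4521, -0.0935, 0, 0, -0.3561, 0],
  [0.1869, 0.4521, -0.0935, 0, 0, -0.3561, 0],
  [0.1869, 0.4521, -0.0935, 0, 0, -0.3561, 0],
  [0.1869, 0.4521, -0.0935, 0, 0, -0.3561, 0],
  [0.1869, 0.4521, -0.0935, 0, 0, -0.3561, 0],
  [0.1869, 0.4521, -0.0935, 0, 0, -0.3561, 0],
  [0.1869, 0.4521, -0.0935, 0, 0, -0.3561, 0],
  [0.1869, 0.4521, -0.0935, 0, 0, -0.3561, 0],
])

```text
time_s: 10.1
position: [0.619, 0.1065, 0.09]
tcp_rot: [[-0.985, -0.17, -0.0], [-0.17, 0.985, -0.0], [0.0, -0.0, -1.0]]
force: [0.2, -0.4, -1.9]
opening: 0.459
grasp_force: 30.0
```

```bash
python3 -c "
from h import *
rowsto(.6194,.1075,.0225,99.9)"
```

```text
t 10.1 pos [0.619  0.1065 0.09  ] d [-0.0006  0.0009  0.0675] rz -0.1 j6 [  -0.4 -100.2] F [ 0.2 -0.4 -1.9] open 0.459 tilt [-0.0002 -0.    ]
```

To row units: 0.0675 m is 0.0844, 0.063 m is 0.0788.

creep_tool([
  [0, 0.0013, 0.0438, 0, 0, 0, 0],
  [0, 0.0013, 0.0688, 0, 0, 0, 0],
  [0, 0.0013, 0.0788, 0, 0, 0, 0],
  [0, 0.0013, 0.0844, 0, 0, 0, 0],
  [0, 0.0013, 0.0844, 0, 0, 0, 0],
  [0, 0.0013, 0.0844, 0, 0, 0, 0],
  [0, 0.0013, 0.0844, 0, 0, 0, 0.6],
  [0, 0.0013, 0.0844, 0, 0, 0, 0.6],
  [0, 0.0013, 0.0844, 0, 0, 0, 0.6],
  [0, 0.0013, 0.0844, 0, 0, 0, 0.6],
  [0, 0.0013, 0.0375, 0, 0, 0, 0.6],
  [0, 0.0013, -0.0125, 0, 0, 0, 0.6],
  [0, 0.0013, -0.0125, 0, 0, 0, 0.5],
  [0, 0.0013, -0.0125, 0, 0, 0, 0.5],
])

```text
time_s: 11.5
position: [0.6197, 0.1086, 0.1011]
tcp_rot: [[-0.985, -0.171, 0.003], [-0.171, 0.985, -0.0], [-0.003, -0.0, -1.0]]
force: [-0.4, -0.5, -0.4]
opening: 0.521
grasp_force: 0.0
```

```bash
python3 -c "
from h import *
rowsto(.4317,.2342,.08,85.5)"
```

```text
t 11.5 pos [0.6197 0.1086 0.1011] d [0.1638 0.156  0.0206] rz 14.4 j6 [  -0.2 -100.1] F [-0.4 -0.5 -0.4] open 0.521 tilt [ 0.0026 -0.    ]
```

To row units: 0.1638 m is 0.2048, 0.156 m is 0.195, 14.4 degrees is 0.08.

creep_tool([
  [0.2048, 0.195, 0.025, 0, 0, 0.08, 0.5],
  [0.2048, 0.195, 0.025, 0, 0, 0.08, 0.5],
  [0.2048, 0.195, 0.025, 0, 0, 0.08, 0.5],
  [0.2048, 0.195, 0.025, 0, 0, 0.08, 0.5],
  [0.2048, 0.195, 0.025, 0, 0, 0.08, 0.5],
  [0.2048, 0.195, 0.025, 0, 0, 0.08, 0.5],
  [0.2048, 0.195, 0.025, 0, 0, 0.08, 0.5],
  [0.2048, 0.195, 0.025, 0, 0, 0.08, 0.5],
  [0.2048, 0.195, 0.025, 0, 0, 0.08, 0.5],
])

```text
time_s: 12.4
position: [0.4326, 0.2336, 0.0797]
tcp_rot: [[-0.997, 0.081, 0.001], [0.081, 0.997, 0.0], [-0.001, 0.0, -1.0]]
force: [-0.8, 0.1, -0.0]
opening: 0.499
grasp_force: 0.0
```

```bash
python3 -c "
from h import *
rowsto(.4317,.2342,.006,85.5)
c=eyes.capture('top');d=eyes.capture('side');cv2.imwrite('pics/s3.png',np.vstack([cv2.resize(c['color'][100:200,180:350,::-1],(510,300)),cv2.resize(d['color'][160:260,180:350,::-1],(510,300))]))"
```

```text
t 12.4 pos [0.4326 0.2336 0.0797] d [0.001  0.0005 0.0737] rz -0.1 j6 [ 15.3 -70. ] F [-0.8  0.1 -0. ] open 0.499 tilt [0.0012 0.0002]
```

View pics/s3.png

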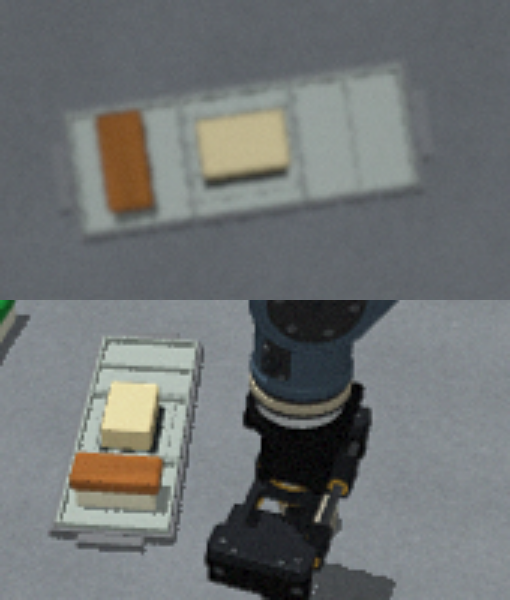

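The brush is bristles down in the plain tray (top half at (126,160)) and the soap is flat. Now pin A.

To row units: 0.0735 m is 0.0919, 0.062 m is 0.0775.

creep_tool([
  [0.0013, 0.0006, 0.05, 0, 0, 0, 0.5],
  [0.0013, 0.0006, 0.0775, 0, 0, 0, 0.5],
  [0.0013, 0.0006, 0.0919, 0, 0, 0, 0.5],
  [0.0013, 0.0006, 0.0919, 0, 0, 0, 0.5],
  [0.0013, 0.0006, 0.0919, 0, 0, 0, 0],
  [0.0013, 0.0006, 0.0919, 0, 0, 0, 0],
  [0.0013, 0.0006, 0.0919, 0, 0, 0, 0],
  [0.0013, 0.0006, 0.0919, 0, 0, 0, 0],
  [0.0013, 0.0006, 0.0919, 0, 0, 0, 0],
  [0.0013, 0.0006, 0.0919, 0, 0, 0, 0],
  [0.0013, 0.0006, 0.0919, 0, 0, 0, 0],
])

```text
time_s: 13.6
position: [0.4303, 0.2348, 0.007]
tcp_rot: [[-0.997, 0.079, 0.001], [0.079, 0.997, 0.0], [-0.001, 0.0, -1.0]]
force: [-0.2, -0.6, 5.2]
opening: 0.17
grasp_force: 30.0
```

```bash
python3 -c "
from h import *
a=np.radians(9.9);o=np.array([.6363,.011])
for t in(-74.5,-121.5): print(o+t/1000*np.array([-np.sin(a),np.cos(a)]))
p=o-.0745*np.array([-np.sin(a),np.cos(a)])
rowsto(*p,.09,99.9)"
```

```text
[ 0.64910872 -0.06239064]
[ 0.65718939 -0.10869078]
t 13.6 pos [0.4303 0.2348 0.007 ] d [-0.2417 -0.279  -0.0829] rz -14.4 j6 [ 15.5 -69.9] F [-0.2 -0.6  5.2] open 0.17 tilt [0.001  0.0003]
```

To row units: -0.279 m is -0.3488, -0.083 m is -0.1038, -14.4 degrees is -0.08.

creep_tool([
  [0, 0, -0.05, 0, 0, 0, 0],
  [0, 0, -0.1038, 0, 0, 0, 0],
  [-0.3021, -0.3488, -0.1038, 0, 0, -0.08, 0],
  [-0.3021, -0.3488, -0.1038, 0, 0, -0.08, 0],
  [-0.3021, -0.3488, -0.1038, 0, 0, -0.08, 0],
  [-0.3021, -0.3488, -0.1038, 0, 0, -0.08, 0],
  [-0.3021, -0.3488, -0.1038, 0, 0, -0.08, 0],
  [-0.3021, -0.3488, -0.1038, 0, 0, -0.08, 0],
  [-0.3021, -0.3488, -0.1038, 0, 0, -0.08, 0],
  [-0.3021, -0.3488, -0.1038, 0, 0, -0.08, 0],
  [-0.3021, -0.3488, -0.1038, 0, 0, -0.08, 0],
  [-0.3021, -0.3488, -0.1038, 0, 0, -0.08, 0],
  [-0.3021, -0.3488, -0.1038, 0, 0, -0.08, 0],
  [-0.3021, -0.3488, -0.1038, 0, 0, -0.08, 0],
])

```text
time_s: 15.0
position: [0.6477, -0.0608, 0.0892]
tcp_rot: [[-0.985, -0.173, -0.002], [-0.173, 0.985, 0.001], [0.002, 0.001, -1.0]]
force: [-0.9, -0.6, -0.2]
opening: 0.169
grasp_force: 30.0
```

```bash
python3 -c "
from h import *
rowsto(.6491,-.0624,.016,99.9)
d=eyes.capture('side');cv2.imwrite('pics/s4.png',cv2.resize(d['color'][110:240,180:350,::-1],(680,520)))"
```

```text
t 15.0 pos [ 0.6477 -0.0608  0.0892] d [-0.0013 -0.0019  0.0732] rz 0.1 j6 [ -15.2 -115.2] F [-0.9 -0.6 -0.2] open 0.169 tilt [-0.0017  0.0006]
```

View pics/s4.png

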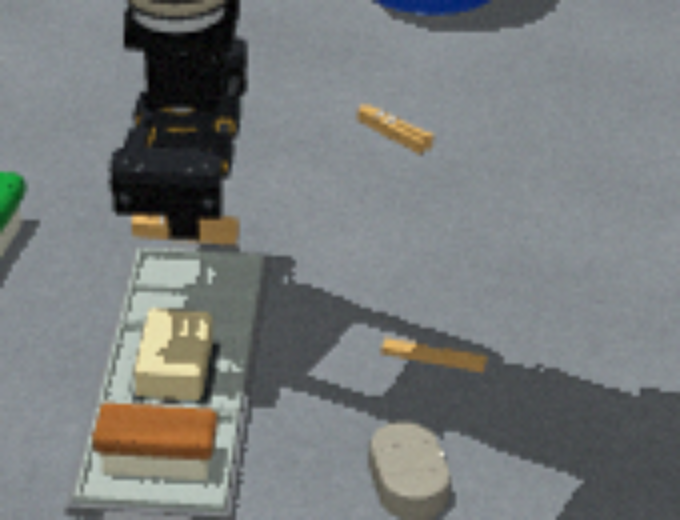

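The pin hangs level, centred in the fingers (around (185,230)) over the split tray. Lowering.

To row units: 0.0735 m is 0.0919, 0.073 m is 0.0913.

creep_tool([
  [-0.0016, -0.0024, 0.05, 0, 0, 0, 0],
  [-0.0016, -0.0024, 0.075, 0, 0, 0, 0],
  [-0.0016, -0.0024, 0.0863, 0, 0, 0, 0],
  [-0.0016, -0.0024, 0.0913, 0, 0, 0, 0],
  [-0.0016, -0.0024, 0.0919, 0, 0, 0, 0],
  [-0.0016, -0.0024, 0.0919, 0, 0, 0, 0],
  [-0.0016, -0.0024, 0.0919, 0, 0, 0, 0.27],
  [-0.0016, -0.0024, 0.0919, 0, 0, 0, 0.27],
  [-0.0016, -0.0024, 0.0919, 0, 0, 0, 0.27],
])

```text
time_s: 15.95
position: [0.6508, -0.0642, 0.0165]
tcp_rot: [[-0.985, -0.171, 0.001], [-0.171, 0.985, -0.0], [-0.001, -0.0, -1.0]]
force: [0.2, -0.3, 0.1]
opening: 0.262
grasp_force: 0.0
```

creep_tool([
  [0, 0, -0.0375, 0, 0, 0, 0.27],
  [0, 0, -0.0813, 0, 0, 0, 0.27],
  [0, 0, -0.0813, 0, 0, 0, 0.5],
  [0, 0, -0.0813, 0, 0, 0, 0.5],
])

```text
time_s: 16.35
position: [0.6511, -0.0643, 0.082]
tcp_rot: [[-0.985, -0.171, 0.002], [-0.171, 0.985, -0.001], [-0.002, -0.001, -1.0]]
force: [-0.2, -1.1, -1.0]
opening: 0.377
grasp_force: 0.0
```

```bash
python3 -c "
from h import *
rowsto(.548,-.376,.08,59.7)"
```

```text
t 16.35 pos [ 0.6511 -0.0643  0.082 ] d [ 0.155  -0.2894  0.002 ] rz 40.2 j6 [ -15.4 -115.3] F [-0.2 -1.1 -1. ] open 0.377 tilt [ 0.0023 -0.0007]
```

To row units: -0.2894 m is -0.3618, 0.155 m is 0.1938, 40.2 degrees is 0.2233.

creep_tool([
  [0.1938, -0.3618, 0, 0, 0, 0.2233, 0.5],
  [0.1938, -0.3618, 0, 0, 0, 0.2233, 0.5],
  [0.1938, -0.3618, 0, 0, 0, 0.2233, 0.5],
  [0.1938, -0.3618, 0, 0, 0, 0.2233, 0.5],
  [0.1938, -0.3618, 0, 0, 0, 0.2233, 0.5],
  [0.1938, -0.3618, 0, 0, 0, 0.2233, 0.5],
  [0.1938, -0.3618, 0, 0, 0, 0.2233, 0.5],
  [0.1938, -0.3618, 0, 0, 0, 0.2233, 0.5],
  [0.1938, -0.3618, 0, 0, 0, 0.2233, 0.5],
  [0.1938, -0.3618, 0, 0, 0, 0.2233, 0.5],
  [0.1938, -0.3618, 0, 0, 0, 0.2233, 0.5],
  [0.1938, -0.3618, 0, 0, 0, 0.2233, 0.5],
  [0.1938, -0.3618, 0, 0, 0, 0.2233, 0.5],
])

```text
time_s: 17.65
position: [0.5479, -0.3748, 0.0809]
tcp_rot: [[-0.864, 0.504, -0.0], [0.504, 0.864, 0.0], [0.0, 0.0, -1.0]]
force: [-0.4, -0.7, -0.5]
opening: 0.502
grasp_force: 0.0
```

```bash
python3 -c "
from h import *
rowsto(.548,-.376,.006,59.7)
c=eyes.capture('top')
print(sat(c,(285,125,300,172),.0135,25)[0])
d=eyes.capture('side');cv2.imwrite('pics/s5.png',np.vstack([cv2.resize(c['color'][100:200,180:350,::-1],(510,300)),cv2.resize(d['color'][110:210,180:350,::-1],(510,300))]))"
```

```text
t 17.65 pos [ 0.5479 -0.3748  0.0809] d [-0.0007 -0.001   0.0749] rz 0.1 j6 [ -44.  -103.8] F [-0.4 -0.7 -0.5] open 0.502 tilt [-0.      0.0001]
[654.5 -64.7  83.4  19.8   8.6]
```

View pics/s5.png

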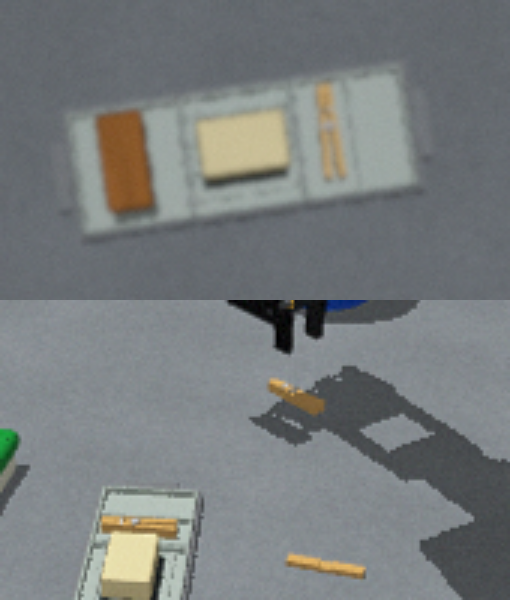

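Pin A lies flat in the near slot at top-half (330,130), but about 5 mm too far along and 3 mm off the middle. I'll mend that after pin B.

To row units: 0.0745 m is 0.0931, 0.062 m is 0.0775.

creep_tool([
  [-0.0009, -0.0013, 0.05, 0, 0, 0, 0.5],
  [-0.0009, -0.0013, 0.0775, 0, 0, 0, 0.5],
  [-0.0009, -0.0013, 0.0931, 0, 0, 0, 0.5],
  [-0.0009, -0.0013, 0.0931, 0, 0, 0, 0.5],
  [-0.0009, -0.0013, 0.0931, 0, 0, 0, 0],
  [-0.0009, -0.0013, 0.0931, 0, 0, 0, 0],
  [-0.0009, -0.0013, 0.0931, 0, 0, 0, 0],
  [-0.0009, -0.0013, 0.0931, 0, 0, 0, 0],
  [-0.0009, -0.0013, 0.0931, 0, 0, 0, 0],
  [-0.0009, -0.0013, 0.0931, 0, 0, 0, 0],
  [-0.0009, -0.0013, 0.0931, 0, 0, 0, 0],
])

```text
time_s: 18.85
position: [0.5479, -0.3773, 0.0072]
tcp_rot: [[-0.863, 0.505, 0.001], [0.505, 0.863, -0.001], [-0.001, -0.0, -1.0]]
force: [-0.9, 0.9, 5.1]
opening: 0.167
grasp_force: 29.8
```

```bash
python3 -c "
from h import *
rowsto(.6548,-.1083,.09,99.9)"
```

```text
t 18.85 pos [ 0.5479 -0.3773  0.0072] d [ 0.0434  0.2861 -0.0829] rz -40.2 j6 [ -44.2 -103.8] F [-0.9  0.9  5.1] open 0.167 tilt [ 0.0009 -0.0007]
```

To row units: 0.2861 m is 0.3576, -0.083 m is -0.1038, -40.2 degrees is -0.2233.

creep_tool([
  [0, 0, -0.05, 0, 0, 0, 0],
  [0, 0, -0.1038, 0, 0, 0, 0],
  [0.0543, 0.3576, -0.1038, 0, 0, -0.2233, 0],
  [0.0543, 0.3576, -0.1038, 0, 0, -0.2233, 0],
  [0.0543, 0.3576, -0.1038, 0, 0, -0.2233, 0],
  [0.0543, 0.3576, -0.1038, 0, 0, -0.2233, 0],
  [0.0543, 0.3576, -0.1038, 0, 0, -0.2233, 0],
  [0.0543, 0.3576, -0.1038, 0, 0, -0.2233, 0],
  [0.0543, 0.3576, -0.1038, 0, 0, -0.2233, 0],
  [0.0543, 0.3576, -0.1038, 0, 0, -0.2233, 0],
  [0.0543, 0.3576, -0.1038, 0, 0, -0.2233, 0],
  [0.0543, 0.3576, -0.1038, 0, 0, -0.2233, 0],
  [0.0543, 0.3576, -0.1038, 0, 0, -0.2233, 0],
  [0.0543, 0.3576, -0.1038, 0, 0, -0.2233, 0],
  [0.0543, 0.3576, -0.1038, 0, 0, -0.2233, 0],
  [0.0543, 0.3576, -0.1038, 0, 0, -0.2233, 0],
])

```text
time_s: 20.45
position: [0.6544, -0.1085, 0.0894]
tcp_rot: [[-0.985, -0.171, 0.0], [-0.171, 0.985, -0.0], [-0.0, -0.0, -1.0]]
force: [-0.2, -0.9, -0.5]
opening: 0.165
grasp_force: 29.8
```

```bash
python3 -c "
from h import *
rowsto(.6548,-.1083,.016,99.9)"
```

```text
t 20.45 pos [ 0.6544 -0.1085  0.0894] d [-0.0004  0.0002  0.0734] rz -0.1 j6 [ -19.  -118.9] F [-0.2 -0.9 -0.5] open 0.165 tilt [ 0. -0.]
```

Then lower, release, lift, and swing aside over the plain side of the bench to look.

To row units: -0.2 m is -0.25, 0.1 m is 0.125.

creep_tool([
  [0, 0, 0.05, 0, 0, 0, 0],
  [0, 0, 0.075, 0, 0, 0, 0],
  [0, 0, 0.0863, 0, 0, 0, 0],
  [0, 0, 0.0913, 0, 0, 0, 0],
  [0, 0, 0.0919, 0, 0, 0, 0],
  [0, 0, 0.0919, 0, 0, 0, 0],
  [0, 0, 0.0919, 0, 0, 0, 0],
  [0, 0, 0.0919, 0, 0, 0, 0.27],
  [0, 0, 0.0919, 0, 0, 0, 0.27],
  [0, 0, 0.0919, 0, 0, 0, 0.27],
  [0, 0, 0.0375, 0, 0, 0, 0.27],
  [0, 0, -0.0125, 0, 0, 0, 0.27],
  [0.125, -0.25, -0.0125, 0, 0, 0, 0.3],
  [0.125, -0.25, -0.0125, 0, 0, 0, 0.3],
  [0.125, -0.25, -0.0125, 0, 0, 0, 0.3],
  [0.125, -0.25, -0.0125, 0, 0, 0, 0.3],
  [0.125, -0.25, -0.0125, 0, 0, 0, 0.3],
  [0.125, -0.25, -0.0125, 0, 0, 0, 0.3],
])

```text
time_s: 22.25
position: [0.5891, -0.327, 0.0996]
tcp_rot: [[-0.986, -0.166, 0.001], [-0.166, 0.986, -0.002], [-0.001, -0.002, -1.0]]
force: [0.7, 0.3, 0.4]
opening: 0.297
grasp_force: 0.0
```

```bash
python3 -c "
from h import *
c=eyes.capture('top')
print(sat(c,(285,125,300,172),.0135,25)[0],sat(c,(301,122,318,170),.0135,25)[0])
d=eyes.capture('side');cv2.imwrite('pics/s6.png',np.vstack([cv2.resize(c['color'][100:200,200:340,::-1],(420,300)),cv2.resize(d['color'][160:260,180:320,::-1],(420,300))]))"
```

```text
[654.3 -63.5  83.3  20.   10.5] [ 654.8 -108.6   82.2   20.3   11.8]
```

View pics/s6.png

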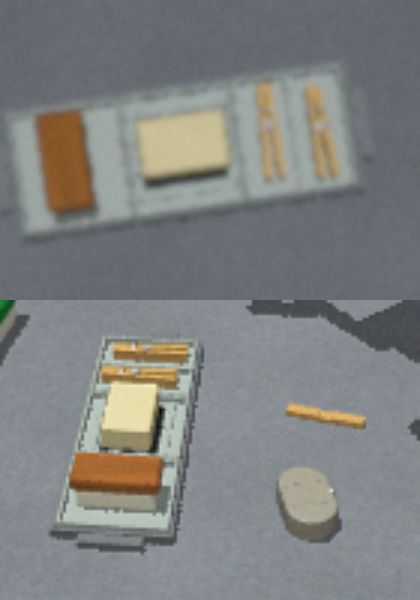

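Both pins are flat in their slots: pin B is within 2.5 mm of centre, pin A still 5 mm too far along. I'll regrasp A and shift it.

```bash
python3 -c "
from h import *
rowsto(.6545,-.0637,.1,99.9)"
```

```text
t 22.35 pos [ 0.5898 -0.3225  0.0992] d [-0.1077  0.2441 -0.0005] rz -0.1 j6 [ -38.2 -138. ] F [ 0.3  0.7 -0.4] open 0.297 tilt [-0.0002  0.0009]
```

To row units: 0.2441 m is 0.3051, -0.1077 m is -0.1346.

creep_tool([
  [-0.1346, 0.3051, 0, 0, 0, 0, 0.3],
  [-0.1346, 0.3051, 0, 0, 0, 0, 0.3],
  [-0.1346, 0.3051, 0, 0, 0, 0, 0.3],
  [-0.1346, 0.3051, 0, 0, 0, 0, 0.3],
  [-0.1346, 0.3051, 0, 0, 0, 0, 0.3],
  [-0.1346, 0.3051, 0, 0, 0, 0, 0.3],
  [-0.1346, 0.3051, 0, 0, 0, 0, 0.3],
  [-0.1346, 0.3051, 0, 0, 0, 0, 0.3],
  [-0.1346, 0.3051, 0, 0, 0, 0, 0.3],
  [-0.1346, 0.3051, 0, 0, 0, 0, 0.3],
  [-0.1346, 0.3051, 0, 0, 0, 0, 0.3],
  [-0.1346, 0.3051, 0, 0, 0, 0, 0.3],
])

```text
time_s: 23.55
position: [0.6544, -0.0646, 0.0993]
tcp_rot: [[-0.985, -0.17, -0.0], [-0.17, 0.985, -0.0], [0.0, 0.0, -1.0]]
force: [0.2, -0.3, -0.2]
opening: 0.3
grasp_force: 0.0
```

```bash
python3 -c "
from h import *
rowsto(.6545,-.0637,.0157,99.9)"
```

```text
t 23.55 pos [ 0.6544 -0.0646  0.0993] d [-0.0003  0.0009  0.0836] rz -0.1 j6 [ -15.4 -115.1] F [ 0.2 -0.3 -0.2] open 0.3 tilt [-0.0001 -0.    ]
```

Units first: shifts go in shares of 0.8 m and turns go in shares of 180 degrees. So 0.0836 m is 0.1045, 0.083 m is 0.1038.

creep_tool([
  [0, 0.0013, 0.0563, 0, 0, 0, 0.3],
  [0, 0.0013, 0.0875, 0, 0, 0, 0.3],
  [0, 0.0013, 0.1013, 0, 0, 0, 0.3],
  [0, 0.0013, 0.1045, 0, 0, 0, 0.3],
  [0, 0.0013, 0.1045, 0, 0, 0, 0],
  [0, 0.0013, 0.1045, 0, 0, 0, 0],
  [0, 0.0013, 0.1045, 0, 0, 0, 0],
  [0, 0.0013, 0.1045, 0, 0, 0, 0],
  [0, 0.0013, 0.1045, 0, 0, 0, 0],
  [0, 0.0013, 0.0975, 0, 0, 0, 0],
  [0.0063, 0.0038, 0.0975, 0, 0, 0, 0],
  [0.0063, 0.0038, 0.1013, 0, 0, 0, 0],
  [0.0063, 0.0038, 0.1038, 0, 0, 0, 0],
  [0.0063, 0.0038, 0.1038, 0, 0, 0, 0],
  [0.0063, 0.0038, 0.1038, 0, 0, 0, 0],
  [0.0063, 0.0038, 0.1038, 0, 0, 0, 0.27],
  [0.0063, 0.0038, 0.1038, 0, 0, 0, 0.27],
  [0.0063, 0.0038, 0.1038, 0, 0, 0, 0.27],
  [0.0063, 0.0038, 0.05, 0, 0, 0, 0.27],
  [0.0063, 0.0038, 0, 0, 0, 0, 0.27],
])

```text
time_s: 25.55
position: [0.6478, -0.061, 0.098]
tcp_rot: [[-0.985, -0.171, -0.005], [-0.171, 0.985, 0.001], [0.004, 0.002, -1.0]]
force: [0.8, -0.7, 0.2]
opening: 0.269
grasp_force: 0.0
```

creep_tool([
  [0.125, -0.25, 0, 0, 0, 0, 0.3],
  [0.125, -0.25, 0, 0, 0, 0, 0.3],
  [0.125, -0.25, 0, 0, 0, 0, 0.3],
  [0.125, -0.25, 0, 0, 0, 0, 0.3],
  [0.125, -0.25, 0, 0, 0, 0, 0.3],
  [0.125, -0.25, 0, 0, 0, 0, 0.3],
  [0.125, -0.25, 0, 0, 0, 0, 0.3],
  [0.125, -0.25, 0, 0, 0, 0, 0.3],
])

```text
time_s: 26.35
position: [0.5848, -0.274, 0.0989]
tcp_rot: [[-0.985, -0.172, -0.001], [-0.172, 0.985, 0.001], [0.001, 0.001, -1.0]]
force: [-0.1, 0.5, 0.1]
opening: 0.298
grasp_force: 0.0
```

```bash
python3 -c "
from h import *
c=eyes.capture('top')
print(sat(c,(285,125,300,172),.0135,25)[0],sat(c,(301,122,318,170),.0135,25)[0])
d=eyes.capture('side');cv2.imwrite('pics/s7.png',np.vstack([cv2.resize(c['color'][100:200,200:340,::-1],(420,300)),cv2.resize(d['color'][160:260,180:320,::-1],(420,300))]))"
```

```text
[645.8 -60.4  82.8  20.6  11.5] [ 654.8 -108.8   82.2   20.6   11.8]
```

View pics/s7.png

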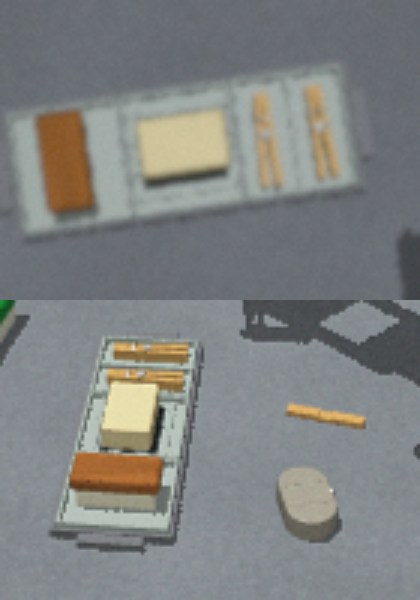

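Everything now lies inside its tray: pin A is at (266,140), within about 4 mm of its slot centre, and pin B at (321,130). The pumice and half pin haven't moved. Handing in.

```bash
python3 -c "
from rig import bot, eyes, read_state
print(bot.hand_in())"
```

```text
the job is handed in; nothing more can be done
None
```

The job is handed in at about 26 s: soap, brush and both clothespins lie flat in their proper trays (each pin within about 4 mm of its slot's centre), and the pumice and half pin were left untouched; no verdict was returned.

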